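# Gauge the pocket depth of a milled plate

### The job

The aluminium cover plate was left part-way back in the channel of the blue depth gauge stand, flush between the rails: drag it back by pressing on its top, towards the front of the stand, until it is fully home against the stop. Then lower the depth rod until its tip touches the floor of the plate's pocket, and swing the red-tipped lever fully shut to lock the rod at that height. Leave the plate home and the rod down on the pocket floor, and do not disturb the other things on the bench.

Things in the scene. Friction and masses are not known exactly. Their poses are not given: they have to be found in the camera images.
- gauge: Blue depth gauge stand, 290 x 144 mm, fixed to the bench. Origin on the bench top under the depth rod's axis; x runs along the channel to the back, -x is the front with the stop, y left, z up. Base from x = -185 to +105 mm. The channel is 93 mm wide between two steel rails, tops 25 mm above the bench; the plate slides in it on two slippery white strips, tops 12 mm above the bench.
- stop (a point): Middle of the two steel stop buttons at the channel's front, where the plate's front edge comes to rest: x = -165 mm in the stand's frame; they sit on a dark stop bar 24 mm high.
- home (a point): Fixed point of the stand where the plate's origin lies when the plate is against the stop: x = -65 mm, y = 0, z = 12 mm in the stand's frame. A press of 10 to 20 N with the fingertips near the front of the plate's top is enough to draw it along; the stop then holds it while the fingers slip.
- bridge_top (a point): Middle of the top of the blue bridge over the channel that guides the upright depth rod: x = -18 to +18 mm, y = -67 to +67 mm in the stand's frame, underside 50 mm, top 68 mm above the bench.
- plate: Loose flat aluminium plate, 200 (x) x 90 (y) x 14 (z) mm, about 0.6 kg, lying in the channel, its top 26 mm above the bench and 1 mm above the rails; it starts 35 to 60 mm back from the stop. Origin at the centre of its underside, axes as the stand's. Its pocket, 36 (x) x 50 (y) mm and 8 mm deep, is centred at x = +65 mm; with the plate on the stop it lies under the rod.
- pocket_floor (a point): Centre of the pocket's floor in the plate (18 mm above the bench).
- depth_rod (a joint): Height of the depth rod in m: 0 fully raised, grows as the rod goes down, end of travel 0.056; starts at 0 to 0.02. 0.050 puts the tip on the pocket floor, 0.042 on the plate's upper face. It slides with about 2.5 N of friction and stays where it is left. With the lever shut it is gripped fast.
- rod_tip (a point): Lower end of the steel depth rod (10 mm thick, the last 9 mm 6 mm thick), 68 mm above the bench when fully raised.
- rod_knob (a point): Centre of the knurled dark knob at the top of the rod, 28 mm in diameter and 24 mm high, 110 mm above the rod's tip; grasp it from above.
- lock_lever (a joint): Clamp lever on the bridge, left of the rod, turning about a vertical axis. In rad: 0 open, pointing to the front left (63 degrees from the stand's +y towards -x); grows as its end is pushed to the back, to 1.16 fully shut, pointing about along the stand's +y. Starts at 0 to 0.2. From about 0.5 its eccentric disc wedges against the rod and grips it: up to 10 N at its end. Stays where left.
- lever_end (a point): Middle of the upright red grip at the lever's free end, 16 mm in diameter, 26 mm high, its top 102 mm above the bench, 75 mm from the pivot.
- lever_pivot (a point): Point on the lever's vertical turning axis, 24 mm to the left (+y) of the rod's axis, 89 mm above the bench.
- circuit_board: Bystander: green bare circuit board, 75 x 110 x 27 mm, origin at its underside's centre.
- tape_roll_red: Bystander: roll of red tape, 62 mm wide, 20 mm high.
- spring_clamp: Bystander: red spring clamp, 39 x 92 x 22 mm.
- pot_white: Bystander: white pot, 66 mm wide, 45 mm high, open at the top.

How it is judged:
By the outcome, as a careful person would: the job done as asked, in the order asked, and still so for the second after the job is handed in, with the robot touching nothing.
It also fails if it takes over 54 s, if anything falls off the work surface, if the arm or the gripper's body presses on something with over 40 N, if the wrist force passes 120 N, or if a joint passes its speed limit or range.

### The arm

A 6-joint arm with a two-finger parallel gripper is mounted at the origin on a cart in front of the work surface, level with it; the furniture and walls round the work are solid. World frame = base frame: x ahead of the robot, y to its left, z up, the work surface at z = 0. Lengths are in m, angles in rad, forces in N, time in s.
With the tool pointing down it reaches from about 0.225 to 0.875 m from the base axis. Payload 3.4 kg.
Tool frame: the origin (TCP) lies between the finger pads; the fingertips stand 19 mm ahead of it and the grasp point (between the pads) is the TCP; z points along the fingers, y is the line along which they close (so a half turn about z gives the same grasp; the last joint's range is limited). The gripper opens to 85 mm and grips with 20 to 120 N. Pads are 22 mm wide; open, the fingers measure 114 mm over their backs; the gripper's body (76 mm by 85 mm) begins 54 mm behind the grasp point. The pads swing forward as they close: fully open they stand 13 mm farther back than shut.
Start: joints at [1.145, 0.276, 1.505, -0, 1.361, -0.121], TCP at [0.173, 0.549, 0.25] pointing down, gripper open.
Joint ranges: [-2.89, 2.89], [-0.75, 2.08], [0.22, 2.7], [-1.18, 4.32], [0.11, 2.71], [-2.7, 2.7]. Speed limits (rad/s): [2.57, 2.57, 3.14, 3.14, 3.14, 3.14].

### API

Orientations are given as a unit quaternion [w, x, y, z].
In Python, from rig import get_state, imaging, ticket gives the robot as it stands. The module is installed in compiled form; this text tells all that it offers.
- The arm moves only by the shell command python3 -m inch 'ROWS' [FORCE]. ROWS is JSON, a list of rows, each an object with "claw": the opening, from -1 (shut) to 1 (fully open); "travel": the shift along the world's x, y, z in units of 200 mm (1.0 is 200 mm), a list of three; "turn": the turn about the world's z in units of 180 degrees (1.0 is 180 degrees). A call has 1 to 5 rows; each row is the pose to reach, as a shift and turn from the pose commanded when the call began, turning the shorter way round; what a row does not reach only later rows make up. A row lasts 1/10 s, in which the tool goes at most 50 mm and 8.59 degrees, less where a joint would pass 70% of its speed; a pose out of reach is approached as far as the arm can. A call with a number of a shift or a turn outside -1 to 1 is refused whole. A call with a gripper value outside its range is refused whole. The fingers move at their own pace and stop on an object; FORCE is the grip in N (left out, the last holds). Time passes only in rows, so rows that repeat a pose let the fingers close. It gives the time, the measured TCP pose, the force, the opening and the grip force at its end, in the units of the state.
- get_state(): the state, without advancing time (a new reading comes with each control period).
- imaging.get_image(name): name is "scene" or "top"; returns the picture (420x560x3 uint8, red, green, blue); there is no depth.
- imaging.camera_params(name): a dict with "camera_matrix" (3x3 intrinsics, pixels), "cam_to_world" (4x4, takes a point from camera to world coordinates). Camera axes: x right, y down, z forward; pixel columns grow to the right and rows downward; lengths in m; the calibration is good to about 2 mm. A picture is of the moment at which its call begins. camera_params takes no time and is no camera call.
- ticket.sign_off(): hands the job in; it is judged then, once.
The state is a dict: "clock": time; "qpos": joint angles; "qd": joint speeds; "effort": joint torques, N m; "position": TCP position; "ee_rot": TCP orientation; "contact_force": force on the tool from outside, world axes, zero at the start; "moment": the same for the moment, N m; "width": finger opening in m; "gripper_force": force on a finger pad.
Only numpy, scipy, OpenCV 4.12 (cv2) and the standard library are available. Lean on these libraries where they do the work, as an engineer would, in place of code of your own. Each camera call takes 0.05 s, during which the arm holds its last target. There are 200 camera calls.

## Working session

There is one attempt and no reset: what is moved stays moved. The work goes in short steps, Python scripts to look and compute and a shell command to move; the robot and the scene stay as the last step left them, time stands still between calls to the robot, and variables do not carry over. Pictures are saved under pics/ and viewed, at most 10 in all, crops included, and the job is handed in when it is done.

```bash
mkdir -p pics; python3 - <<'E'
from rig import get_state, imaging
import cv2,numpy as np
for n in("scene","top"):
    im=imaging.get_image(n); cv2.imwrite(f"pics/{n}0.png",im[:,:,::-1])
    p=imaging.camera_params(n); print(np.round(p["camera_matrix"],1).tolist(),np.round(p["cam_to_world"],3).tolist())
s=get_state();print(s)
E
```

```text
[[475.7, 0.0, 276.6], [0.0, 475.7, 213.0], [0.0, 0.0, 1.0]] [[-0.914, -0.165, 0.372, -0.016], [-0.407, 0.382, -0.83, 1.238], [-0.005, -0.91, -0.416, 0.675], [0.0, 0.0, 0.0, 1.0]]
[[519.8, 0.0, 283.1], [0.0, 519.8, 206.7], [0.0, 0.0, 1.0]] [[0.016, -0.99, 0.138, 0.327], [-1.0, -0.019, -0.022, 0.149], [0.024, -0.137, -0.99, 1.288], [0.0, 0.0, 0.0, 1.0]]
{'clock': 0.1, 'qpos': array([ 1.14500085e+00,  2.76540721e-01,  1.50598481e+00, -1.06639468e-05,
        1.36067855e+00, -1.21001804e-01]), 'qd': array([-0.0006308 , -0.0011844 , -0.00366338, -0.00046987,  0.00147505,
       -0.00115602]), 'effort': array([ 1.76578771e-03, -4.17699230e+01, -2.46403170e+01, -7.71561349e-05,
        5.79933403e-03,  5.94908741e-06]), 'position': array([0.17238998, 0.54810869, 0.24952971]), 'ee_rot': array([-2.12526213e-04,  1.51806470e-01,  9.88409908e-01, -7.77193871e-04]), 'contact_force': array([-0.12962739, -0.42633279, -0.643657  ]), 'moment': array([ 0.02994053, -0.01906455,  0.07592023]), 'gripper_force': 0.0, 'width': 0.08520882565002322}
```

View pics/scene0.png

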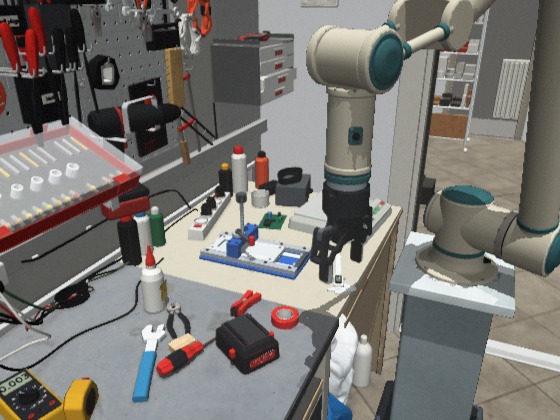

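View pics/top0.png

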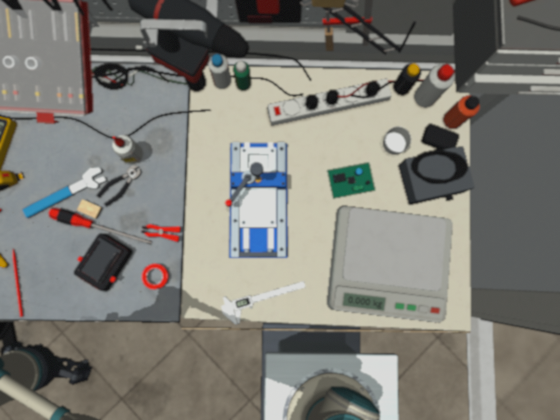

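The top view shows the stand at columns 230–288 and rows 142–258, with its front (stop) at row 258 towards the robot. The bridge is near row 180, the knob near (257,170) and the red grip near (229,203). Next I'll enlarge and measure these.

```bash
cat > h.py <<'E'
from rig import get_state, imaging
import cv2,numpy as np
def ray(n,u,v,z):
    p=imaging.camera_params(n);K=np.array(p["camera_matrix"]);T=np.array(p["cam_to_world"])
    d=T[:3,:3]@np.linalg.solve(K,[u,v,1]);o=T[:3,3];return o+d*(z-o[2])/d[2]
def proj(n,P):
    p=imaging.camera_params(n);K=np.array(p["camera_matrix"]);T=np.linalg.inv(np.array(p["cam_to_world"]))
    c=T[:3,:3]@np.asarray(P)+T[:3,3];q=K@c;return q[:2]/q[2]
E
python3 - <<'E'
from h import *
a=cv2.imread("pics/top0.png")[125:275,215:305]; 
b=cv2.imread("pics/scene0.png")[180:285,190:320]
out=np.zeros((600,800,3),np.uint8)
A=cv2.resize(a,None,fx=4,fy=4,interpolation=2);B=cv2.resize(b,None,fx=3.3,fy=3.3,interpolation=2)
out[:A.shape[0],:360]=A; out[:B.shape[0],365:365+B.shape[1]]=B
cv2.imwrite("pics/c0.png",out)
im=cv2.imread("pics/top0.png");h=cv2.cvtColor(im,cv2.COLOR_BGR2HSV)
m=cv2.inRange(h,(100,120,60),(125,255,255));m[:130]=0;m[270:]=0;m[:,:215]=0;m[:,305:]=0
pts=cv2.findNonZero(m);r=cv2.minAreaRect(pts);print(r)
for c in cv2.boxPoints(r):print(c,ray("top",*c,0.012))
red=cv2.inRange(h,(0,130,80),(8,255,255))|cv2.inRange(h,(172,130,80),(180,255,255));red[:,:215]=0;red[:,245:]=0;red[:190]=0;red[215:]=0
q=cv2.findNonZero(red);print(q.mean(0),len(q),ray("top",*q.mean(0)[0],0.1))
E
```

```text
((258.5, 198.0), (108.0, 55.0), 90.0)
[231. 144.] [0.66130267 0.25430264 0.012     ]
[286. 144.] [0.66432583 0.11598166 0.012     ]
[286. 252.] [0.39276637 0.111977   0.012     ]
[231. 252.] [0.39051603 0.24637811 0.012     ]
[[228.33333333 202.43333333]] 30 [0.49992959 0.249108   0.1       ]
```

View pics/c0.png

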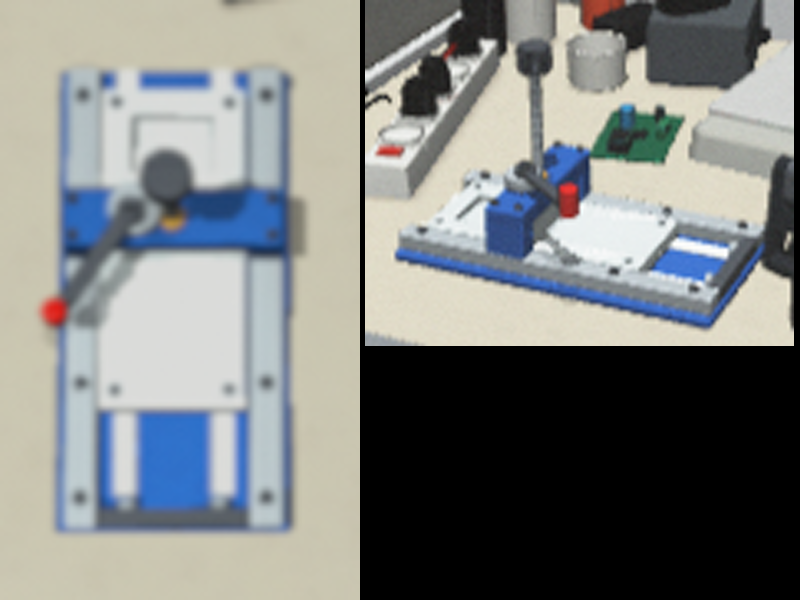

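The enlarged crop shows these points:
- Rail screws, left: (83,95), (81,383), (80,497).
- Rail screws, right: (266,95), (266,383), (266,497).
- Plate front edge at row 409, stop buttons near row 502.
- Knob at (166,172), pivot at (131,210).
- Scene crop: knob at (534,57), red grip at (568,200).

```bash
python3 - <<'E'
from h import *
def c(x,y,z,l): 
    P=ray("top",x/4+215-.4,y/4+125-.4,z);print(l,P.round(4));return P[:2]
L=[c(83,95,.025,'L1'),c(81,383,.025,'L2'),c(80,497,.025,'L3')]
R=[c(266,95,.025,'R1'),c(266,383,.025,'R2'),c(266,497,.025,'R3')]
a=L[0]-L[2];b=R[0]-R[2];print(np.degrees([np.arctan2(a[1],a[0]),np.arctan2(b[1],b[0])]))
d=L[2]-R[2];e=L[0]-R[0];print(np.degrees([np.arctan2(-d[0],d[1]),np.arctan2(-e[0],e[1])]))
c(172,409,.026,'platefront');c(172,506,.02,'stop~');c(172,528,.005,'basefront');c(175,246,.068,'bridgefront')
c(131,210,.095,'pivot');c(54,312,.102,'grip')
# knob: two view
k=np.array([166,172])/4+[214.6,124.6]; s=np.array([(534-365),57])/3.3+[189.7,179.7]
rs=[]
for n,p in(("top",k),("scene",s)):
    A=ray(n,*p,0.3);B=ray(n,*p,0.1);rs.append((A,(B-A)/np.linalg.norm(B-A)))
(A,u),(B,v)=rs;t=np.linalg.lstsq(np.stack([u,-v],1),B-A,rcond=None)[0];print('knob',A+u*t[0],B+v*t[1])
s=np.array([(568-365),200])/3.3+[189.7,179.7];g=np.array([54,312])/4+[214.6,124.6]
rs=[]
for n,p in(("top",g),("scene",s)):
    A=ray(n,*p,0.3);B=ray(n,*p,0.1);rs.append((A,(B-A)/np.linalg.norm(B-A)))
(A,u),(B,v)=rs;t=np.linalg.lstsq(np.stack([u,-v],1),B-A,rcond=None)[0];print('grip',A+u*t[0],B+v*t[1])
E
```

```text
L1 [0.647  0.2421 0.025 ]
L2 [0.467  0.2383 0.025 ]
L3 [0.3976 0.2369 0.025 ]
R1 [0.6495 0.1284 0.025 ]
R2 [0.4691 0.1255 0.025 ]
R3 [0.3995 0.1244 0.025 ]
[1.19455974 0.91911882]
[0.9675472  1.23993881]
platefront [0.452  0.1825 0.026 ]
stop~ [0.3934 0.1813 0.02  ]
basefront [0.3807 0.1814 0.005 ]
bridgefront [0.5452 0.1817 0.068 ]
pivot [0.5612 0.2071 0.095 ]
grip [0.4992 0.2495 0.102 ]
knob [0.56667251 0.18459719 0.17630253] [0.56364002 0.18326181 0.17560588]
grip [0.50129083 0.25066215 0.08787875] [0.50090151 0.25050031 0.08780849]
```

```bash
python3 -m inch '[{"claw":-1,"travel":[0.2,-0.2,0],"turn":0.03},{"claw":-1,"travel":[0.4,-0.4,0],"turn":0.06},{"claw":-1,"travel":[0.6,-0.6,0],"turn":0.1},{"claw":-1,"travel":[0.7,-0.75,0],"turn":0.103},{"claw":-1,"travel":[0.75,-0.9,0],"turn":0.103}]' 30
python3 -m inch '[{"claw":-1,"travel":[0.2,-0.15,0],"turn":0},{"claw":-1,"travel":[0.4,-0.35,0],"turn":0},{"claw":-1,"travel":[0.55,-0.55,0],"turn":0},{"claw":-1,"travel":[0.71,-0.75,0],"turn":0},{"claw":-1,"travel":[0.71,-0.93,-0.1],"turn":0}]'
```

```text
clock: 0.6
position: [0.3247, 0.3665, 0.2498]
ee_rot: [0.0, -0.009, 1.0, -0.0]
contact_force: [0.7, 0.4, 0.3]
width: 0.0122
gripper_force: 0.0
clock: 1.1
position: [0.4699, 0.1812, 0.232]
ee_rot: [0.004, -0.009, 1.0, 0.001]
contact_force: [0.8, 0.1, -0.9]
width: 0.0001
gripper_force: 0.0
```

```bash
python3 -m inch '[{"claw":-1,"travel":[0,0,-0.2],"turn":0},{"claw":-1,"travel":[0,0,-0.4],"turn":0},{"claw":-1,"travel":[0,0,-0.6],"turn":0},{"claw":-1,"travel":[0,0,-0.82],"turn":0},{"claw":-1,"travel":[0,0,-0.82],"turn":0}]'
python3 - <<'E'
from h import *
im=imaging.get_image("scene");im2=imaging.get_image("top")
out=np.zeros((500,800,3),np.uint8)
A=cv2.resize(im[160:285,180:330],None,fx=3.3,fy=3.3);out[:A.shape[0],:A.shape[1]]=A[:500]
B=cv2.resize(im2[125:275,215:305],None,fx=3.3,fy=3.3);out[:B.shape[0],500:500+B.shape[1]]=B
cv2.imwrite("pics/c1.png",out[:,:,::-1]);print(get_state()['position'],get_state()['contact_force'])
E
```

```text
clock: 1.6
position: [0.4598, 0.1812, 0.0615]
ee_rot: [-0.006, -0.009, 1.0, -0.001]
contact_force: [-0.9, -0.1, 0.2]
width: 0.0001
gripper_force: 0.0
[0.46433585 0.1824785  0.06625058] [ 0.57738609 -0.42914511  1.20656097]
```

View pics/c1.png

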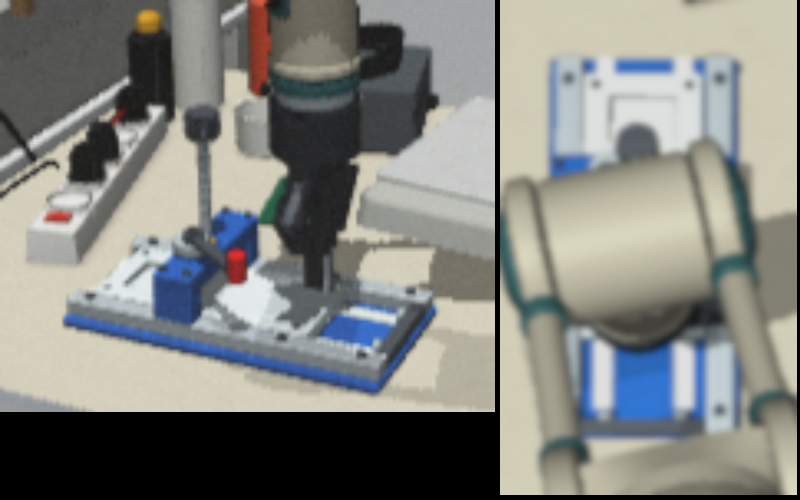

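The fingertips stand about 2 cm over the front part of the plate, near (318,290) in the scene crop, and clear of the red grip. Now I'll lower to contact.

```bash
python3 -m inch '[{"claw":-1,"travel":[0.04,0,-0.05],"turn":0},{"claw":-1,"travel":[0.04,0,-0.09],"turn":0},{"claw":-1,"travel":[0.04,0,-0.1],"turn":0},{"claw":-1,"travel":[0.04,0,-0.105],"turn":0},{"claw":-1,"travel":[0.04,0,-0.105],"turn":0}]'
```

```text
clock: 2.2
position: [0.4726, 0.1826, 0.0456]
ee_rot: [0.0, -0.009, 1.0, 0.0]
contact_force: [-0.5, 0.6, 0.5]
width: -0.0
gripper_force: 0.0
```

```bash
python3 -m inch '[{"claw":-1,"travel":[0,0,-0.005],"turn":0},{"claw":-1,"travel":[0,0,-0.01],"turn":0},{"claw":-1,"travel":[0,0,-0.01],"turn":0}]'
```

```text
clock: 2.5
position: [0.4736, 0.1828, 0.045]
ee_rot: [0.001, -0.009, 1.0, 0.0]
contact_force: [-1.1, -0.5, 10.0]
width: 0.0001
gripper_force: 4.9
```

```bash
python3 -m inch '[{"claw":-1,"travel":[0,0,-0.005],"turn":0},{"claw":-1,"travel":[-0.03,0,-0.005],"turn":0},{"claw":-1,"travel":[-0.07,0,-0.005],"turn":0},{"claw":-1,"travel":[-0.11,-0.002,-0.005],"turn":0},{"claw":-1,"travel":[-0.15,-0.002,-0.005],"turn":0}]'
```

```text
clock: 3.0
position: [0.4467, 0.1827, 0.045]
ee_rot: [0.005, -0.01, 1.0, 0.001]
contact_force: [3.4, -2.5, 11.6]
width: -0.0001
gripper_force: 6.2
```

```bash
python3 -m inch '[{"claw":-1,"travel":[-0.04,0,-0.003],"turn":0},{"claw":-1,"travel":[-0.08,-0.002,-0.003],"turn":0},{"claw":-1,"travel":[-0.11,-0.002,-0.003],"turn":0},{"claw":-1,"travel":[-0.13,-0.003,-0.003],"turn":0},{"claw":-1,"travel":[-0.13,-0.003,-0.003],"turn":0}]'; python3 -m inch '[{"claw":-1,"travel":[-0.02,0,0],"turn":0},{"claw":-1,"travel":[-0.04,0,0],"turn":0},{"claw":-1,"travel":[-0.05,0,0],"turn":0}]'
```

```text
clock: 3.5
position: [0.4208, 0.1822, 0.045]
ee_rot: [0.005, -0.01, 1.0, 0.001]
contact_force: [1.1, -2.7, 19.1]
width: -0.0002
gripper_force: 9.5
clock: 3.8
position: [0.4148, 0.1828, 0.045]
ee_rot: [0.009, -0.01, 1.0, 0.002]
contact_force: [8.5, -1.0, 10.1]
width: 0.0004
gripper_force: 4.8
```

```bash
python3 -m inch '[{"claw":-1,"travel":[-0.02,0,-0.005],"turn":0},{"claw":-1,"travel":[-0.03,0,-0.005],"turn":0},{"claw":-1,"travel":[-0.03,0,-0.005],"turn":0}]'; python3 -m inch '[{"claw":-1,"travel":[0,0,0.15],"turn":0},{"claw":-1,"travel":[0,0,0.4],"turn":0},{"claw":-1,"travel":[-0.1,0.2,0.6],"turn":0},{"claw":-1,"travel":[-0.2,0.45,0.75],"turn":0},{"claw":-1,"travel":[-0.2,0.7,0.8],"turn":0}]'
python3 - <<'E'
from h import *
im=imaging.get_image("scene");im2=imaging.get_image("top")
out=np.zeros((600,800,3),np.uint8)
A=cv2.resize(im[180:285,190:320],None,fx=3.3,fy=3.3);out[:A.shape[0],365:365+A.shape[1]]=A
B=cv2.resize(im2[125:275,215:305],None,fx=4,fy=4,interpolation=2);out[:,:360]=B
cv2.imwrite("pics/c2.png",out[:,:,::-1]);print(get_state()['position'],get_state()['contact_force'])
E
```

```text
clock: 4.1
position: [0.4117, 0.1833, 0.045]
ee_rot: [0.012, -0.01, 1.0, 0.002]
contact_force: [10.8, -2.1, 13.7]
width: -0.0001
gripper_force: 7.0
clock: 4.6
position: [0.3618, 0.3026, 0.1976]
ee_rot: [0.002, -0.009, 1.0, 0.001]
contact_force: [0.4, 1.0, 0.4]
width: 0.0001
gripper_force: 0.0
[0.36346619 0.30777262 0.19778682] [ 0.77144861 -0.78879068  1.06582175]
```

View pics/c2.png

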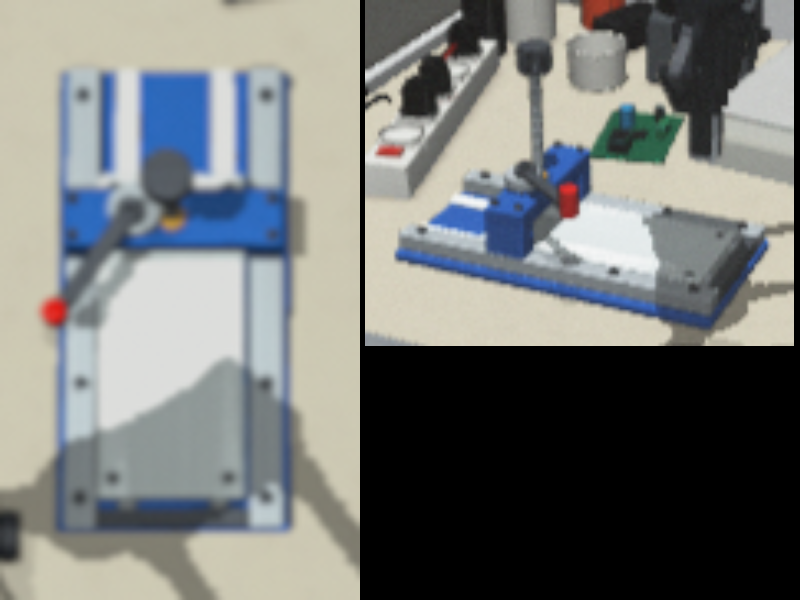

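The plate's front edge now sits at row 499, touching the stop buttons at (127,506) and (220,506), and its screws moved about 54 mm. At the end of the drag the plate stayed put while the fingers slipped, so it is home. Next is the rod.

```bash
python3 -m inch '[{"claw":-1,"travel":[0.1,-0.05,0.2],"turn":0},{"claw":-1,"travel":[0.3,-0.2,0.26],"turn":0},{"claw":-1,"travel":[0.5,-0.33,0.26],"turn":0},{"claw":-1,"travel":[0.7,-0.45,0.26],"turn":0},{"claw":-1,"travel":[0.9,-0.58,0.26],"turn":0}]'; python3 -m inch '[{"claw":-1,"travel":[0.105,-0.037,0],"turn":0},{"claw":-1,"travel":[0.105,-0.037,-0.1],"turn":0},{"claw":-1,"travel":[0.105,-0.037,-0.15],"turn":0},{"claw":-1,"travel":[0.105,-0.037,-0.15],"turn":0}]'
```

```text
clock: 5.2
position: [0.5437, 0.1842, 0.2465]
ee_rot: [-0.0, -0.009, 1.0, -0.0]
contact_force: [0.1, -0.1, -0.1]
width: 0.0001
gripper_force: 0.0
clock: 5.6
position: [0.5618, 0.1778, 0.2143]
ee_rot: [-0.003, -0.009, 1.0, -0.0]
contact_force: [0.0, 0.2, 0.2]
width: -0.0001
gripper_force: 0.0
```

```bash
python3 -m inch '[{"claw":-1,"travel":[0.015,0.03,0],"turn":0},{"claw":-1,"travel":[0.015,0.03,-0.04],"turn":0},{"claw":-1,"travel":[0.015,0.03,-0.08],"turn":0},{"claw":-1,"travel":[0.015,0.03,-0.1],"turn":0},{"claw":-1,"travel":[0.015,0.03,-0.12],"turn":0}]'; python3 -m inch '[{"claw":-1,"travel":[0,0,-0.04],"turn":0},{"claw":-1,"travel":[0,0,-0.07],"turn":0},{"claw":-1,"travel":[0,0,-0.1],"turn":0},{"claw":-1,"travel":[0,0,-0.115],"turn":0},{"claw":-1,"travel":[0,0,-0.115],"turn":0}]'
```

```text
clock: 6.1
position: [0.5666, 0.185, 0.1926]
ee_rot: [0.0, -0.01, 1.0, 0.0]
contact_force: [0.8, 1.6, 2.3]
width: -0.0002
gripper_force: 0.9
clock: 6.6
position: [0.5659, 0.1841, 0.1686]
ee_rot: [-0.001, -0.009, 1.0, -0.0]
contact_force: [-0.5, -0.2, -0.3]
width: -0.0002
gripper_force: 0.0
```

```bash
python3 -m inch '[{"claw":-1,"travel":[0,0,-0.015],"turn":0},{"claw":-1,"travel":[0,0,-0.025],"turn":0},{"claw":-1,"travel":[0,0,-0.035],"turn":0},{"claw":-1,"travel":[0,0,-0.045],"turn":0},{"claw":-1,"travel":[0,0,-0.05],"turn":0}]'; python3 -m inch '[{"claw":-1,"travel":[0,0,-0.003],"turn":0},{"claw":-1,"travel":[0,0,-0.006],"turn":0},{"claw":-1,"travel":[0,0,-0.006],"turn":0}]'
```

```text
clock: 7.1
position: [0.5665, 0.1844, 0.1594]
ee_rot: [-0.0, -0.009, 1.0, -0.0]
contact_force: [-0.2, -0.3, 1.1]
width: 0.0001
gripper_force: 0.8
clock: 7.4
position: [0.5666, 0.1845, 0.1589]
ee_rot: [0.0, -0.009, 1.0, -0.0]
contact_force: [-1.8, -1.1, 5.1]
width: -0.0001
gripper_force: 2.4
```

```bash
python3 -m inch '[{"claw":-1,"travel":[0,0,-0.005],"turn":0},{"claw":-1,"travel":[0,0,-0.007],"turn":0},{"claw":-1,"travel":[0,0,-0.007],"turn":0}]'; python3 -m inch '[{"claw":-1,"travel":[0,0,0.15],"turn":0},{"claw":-1,"travel":[-0.1,0.05,0.25],"turn":0},{"claw":-1,"travel":[-0.3,0.15,0.25],"turn":0},{"claw":-1,"travel":[-0.5,0.27,0.25],"turn":0},{"claw":-1,"travel":[-0.5,0.27,0.2],"turn":0}]'
```

```text
clock: 7.7
position: [0.5666, 0.1845, 0.1588]
ee_rot: [0.001, -0.009, 1.0, -0.0]
contact_force: [-3.5, -2.6, 11.4]
width: 0.0002
gripper_force: 5.4
clock: 8.2
position: [0.4624, 0.2411, 0.198]
ee_rot: [-0.0, -0.011, 1.0, 0.001]
contact_force: [0.6, 0.2, 0.5]
width: -0.0004
gripper_force: 0.0
```

The rod came to a firm stop at TCP z = 0.159, which matches travel 0.050 (the pocket floor). Next is the lever.

```bash
python3 -m inch '[{"claw":-1,"travel":[0.09,-0.07,-0.1],"turn":0},{"claw":-1,"travel":[0.09,-0.07,-0.25],"turn":0},{"claw":-1,"travel":[0.09,-0.07,-0.4],"turn":0},{"claw":-1,"travel":[0.09,-0.07,-0.475],"turn":0},{"claw":-1,"travel":[0.09,-0.07,-0.475],"turn":0}]'; python3 - <<'E'
from h import *
im=imaging.get_image("scene")
cv2.imwrite("pics/c3.png",cv2.resize(im[180:285,190:320],None,fx=4,fy=4,interpolation=2)[:,:,::-1]);print(get_state()['position'],get_state()['contact_force'])
E
```

```text
clock: 8.7
position: [0.4835, 0.2239, 0.0992]
ee_rot: [-0.002, -0.009, 1.0, -0.001]
contact_force: [0.7, -0.7, 0.7]
width: -0.0001
gripper_force: 0.0
[0.4845762  0.22430193 0.10073459] [0.25687897 0.05742637 0.21945798]
```

View pics/c3.png

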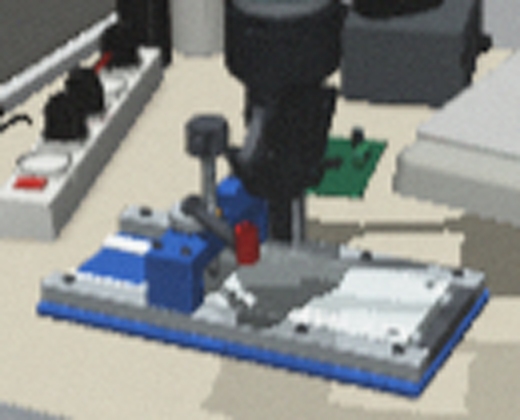

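The rod is down (knob near (207,135)), and the fingertips at (298,240) sit just on the near side of the red grip at (246,243). Now I'll sweep along the lever's arc.

```bash
python3 -m inch '[{"claw":-1,"travel":[0.04,0.07,0],"turn":0},{"claw":-1,"travel":[0.08,0.14,0],"turn":0},{"claw":-1,"travel":[0.12,0.185,0],"turn":0},{"claw":-1,"travel":[0.15,0.21,0],"turn":0},{"claw":-1,"travel":[0.18,0.235,0],"turn":0}]'
```

```text
clock: 9.25
position: [0.5206, 0.2718, 0.1021]
ee_rot: [-0.001, -0.01, 1.0, -0.001]
contact_force: [-3.2, -4.9, -0.2]
width: 0.0001
gripper_force: 1.8
```

```bash
python3 -m inch '[{"claw":-1,"travel":[0.03,0.015,0],"turn":0},{"claw":-1,"travel":[0.06,0.03,0],"turn":0},{"claw":-1,"travel":[0.09,0.045,0],"turn":0},{"claw":-1,"travel":[0.12,0.055,0],"turn":0},{"claw":-1,"travel":[0.14,0.055,0],"turn":0}]'; python3 -m inch '[{"claw":-1,"travel":[0.015,0,0],"turn":0},{"claw":-1,"travel":[0.02,0,0],"turn":0},{"claw":-1,"travel":[0.02,0,0],"turn":0}]'
```

```text
clock: 9.75
position: [0.5469, 0.283, 0.1014]
ee_rot: [-0.003, -0.009, 1.0, 0.0]
contact_force: [-11.1, -1.3, 2.2]
width: 0.0
gripper_force: 5.4
clock: 10.05
position: [0.5473, 0.2831, 0.1014]
ee_rot: [-0.006, -0.009, 1.0, 0.0]
contact_force: [-13.2, -1.1, 4.1]
width: 0.0
gripper_force: 6.8
```

```bash
python3 -m inch '[{"claw":-1,"travel":[0.015,0,0],"turn":0},{"claw":-1,"travel":[0.03,0,0],"turn":0},{"claw":-1,"travel":[0.03,0,0],"turn":0},{"claw":-1,"travel":[0.03,0,0],"turn":0}]'
```

```text
clock: 10.45
position: [0.548, 0.2831, 0.1011]
ee_rot: [-0.011, -0.009, 1.0, -0.0]
contact_force: [-23.0, -0.1, 9.1]
width: 0.0002
gripper_force: 11.7
```

The lever is on its end stop: 10 N more push moved it less than 1 mm. I'll back off and look.

```bash
python3 -m inch '[{"claw":-1,"travel":[-0.1,0.01,0],"turn":0},{"claw":-1,"travel":[-0.25,0.05,0.1],"turn":0},{"claw":-1,"travel":[-0.35,0.1,0.3],"turn":0},{"claw":-1,"travel":[-0.5,0.15,0.5],"turn":0},{"claw":-1,"travel":[-0.7,0.2,0.6],"turn":0}]'; python3 -m inch '[{"claw":-1,"travel":[-0.1,0.2,0.1],"turn":0},{"claw":-1,"travel":[-0.2,0.4,0.1],"turn":0},{"claw":-1,"travel":[-0.2,0.5,0.1],"turn":0},{"claw":-1,"travel":[-0.2,0.5,0.1],"turn":0}]'
python3 - <<'E'
from h import *
im=imaging.get_image("scene");im2=imaging.get_image("top")
out=np.zeros((600,800,3),np.uint8)
A=cv2.resize(im[180:285,190:320],None,fx=3.3,fy=3.3,interpolation=2);out[:A.shape[0],365:365+A.shape[1]]=A
out[:,:360]=cv2.resize(im2[125:275,215:305],None,fx=4,fy=4,interpolation=2)
cv2.imwrite("pics/c4.png",out[:,:,::-1]);print(get_state()['position'],get_state()['contact_force'])
E
```

```text
clock: 10.95
position: [0.4225, 0.3256, 0.2266]
ee_rot: [0.006, -0.009, 1.0, 0.004]
contact_force: [0.4, 0.6, 0.2]
width: -0.0002
gripper_force: 0.0
clock: 11.35
position: [0.3797, 0.4271, 0.2434]
ee_rot: [0.002, -0.011, 1.0, 0.003]
contact_force: [0.3, -0.8, 0.0]
width: -0.0004
gripper_force: 0.0
[0.37955103 0.42350133 0.24251482] [-0.89910018 -0.08070143  0.34989844]
```

View pics/c4.png

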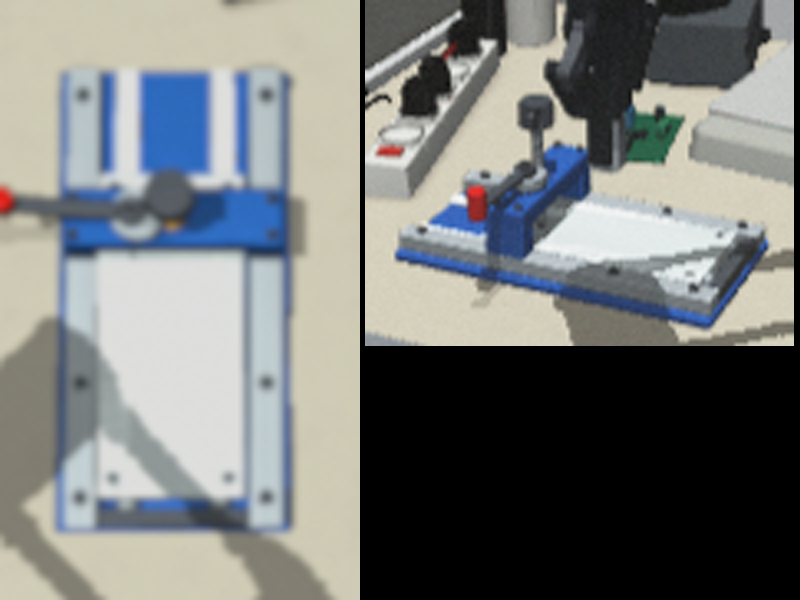

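The plate is home (front screws still at row 478), the rod is down, and the lever points along the stand's +y with its red grip at (2,201). Nothing else inside these crops has moved. Handing in.

```bash
python3 -c "
from rig import ticket;print(ticket.sign_off())"
```

```text
the job is handed in; nothing more can be done
None
```

The job is handed in at about 11.5 s on the clock: plate dragged home against the stop, rod down on the pocket floor, lever swung shut to its end stop, and the robot clear; I didn't re-photograph the loose items away from the stand at the end.

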